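# Test a hold-down clip's leaf spring on the dial scale and sort it

## Robot

A 6-joint arm with a two-finger parallel gripper is mounted at the origin on the work surface. World frame = base frame: x ahead of the robot, y to its left, z up, the work surface at z = 0. Lengths are in m, angles in rad, forces in N, time in s.
With the tool pointing down it reaches from about 0.25 to 0.775 m from the base axis. Payload 4 kg.
Tool frame: the origin (TCP) lies at the very end of the fingers, on their centre line; the grasp point (between the pads) lies hold_point_z behind it (hold_point_z is the distance from the TCP to the grasp point, in m); z points along the fingers, y is the direction in which the jaws open and shut (so a half turn about z gives the same grasp; the last joint's range is limited). The gripper opens to 94 mm and grips with 3 to 60 N. Pads are 16 mm wide; open, the fingers measure 119 mm over their backs; the gripper's body (75 mm by 177 mm) begins 78 mm behind the grasp point.
Start: joints at [1.03, 0.087, 1.371, -0, 1.684, -0.103], TCP at [0.233, 0.498, 0.206] pointing down, gripper open.
Joint ranges: [-3.1, 3.1], [-0.76, 2.03], [0.27, 2.55], [-1.08, 4.22], [0.17, 2.65], [-2.57, 2.57]. Speed limits (rad/s): [2.79, 2.79, 3.14, 3.14, 3.14, 3.14].

## Interface

Orientations are given as [roll, pitch, yaw] about the fixed x, y, z axes, in that order (R = Rz(yaw) Ry(pitch) Rx(roll)).
In Python, from bench import * gives the robot as it stands.
- The arm moves only by the tool step_arm, never from a script. Its argument "increments" is text: rows parted by semicolons, each of 6 numbers parted by spaces: the shift along the tool's x, y, z in cm, then the turn, a rotation vector about the tool's x, y, z in rad. A call has 1 to 5 rows; each row shifts and turns the commanded pose from where the row before left it, along the tool's axes as they then stand; what a row does not reach is not made up. A row lasts 1/10 s, in which the tool goes at most 50 mm and 8.59 degrees, less where a joint would pass 70% of its speed; a pose out of reach is approached as far as the arm can. A call is refused whole if a number of a shift passes 5 or a number of a turn 0.15, either way. A call with a gripper value outside its range is refused whole. "claw" is the gripper's target within -1 to 1 (shut at 1, half-way at 0, fully open at -1), set as the call begins (left out, the last holds). The fingers move at their own pace and stop on an object; the grip force is fixed at half the most. Time passes only in rows, so rows that do not move let the fingers close. It gives the time, the measured TCP pose, the force and the opening at its end, in the units of the state.
- get_obs(): the state, without advancing time (a new reading comes with each control period).
- snapshot(name): name is "scene" or "top"; returns the picture (400x640x3 uint8, red, green, blue); there is no depth.
- calibration(name): a dict with "camera_matrix" (3x3 intrinsics, pixels), "eye" and "orientation" of the camera in the world. Camera axes: x right, y up, looking along -z (the intrinsics and any distortion apply to the point x, -y, -z); pixel columns grow to the right and rows downward; lengths in m; the calibration is good to about 2 mm. A picture is of the moment at which its call begins. calibration takes no time and is no camera call.
- close_job(): hands the job in, once; it reports no verdict.
The state is a dict: "time": time; "joint_positions": joint angles; "qvel": joint speeds; "joint_torque": joint torques, N m; "tool_pos": TCP position; "ee_rot": TCP orientation; "wrist_force": force on the tool from outside, world axes, zero at the start; "wrist_torque": the same for the moment, N m; "width": finger opening in m.
Only numpy, scipy, OpenCV 4.12 (cv2) and the standard library are available. Lean on these libraries where they do the work, as an engineer would, in place of code of your own. Each camera call takes 0.05 s, during which the arm holds its last target. There are 200 camera calls.

## Task

Test the spring clip that stands on the rectangular rubber mat: stand it upright on the pan of the dial scale, turn the dial's knurled bezel until the zero mark is under the pointer, let go, then press the free tip of the clip's leaf spring down onto its stop and hold it there for a moment while you see what force the scale shows just as it gets there. If the spring took 7 N or more it is sound: stand the clip in the rectangular tray; if it took less it is tired: stand it in the round dish. Never load the scale beyond one full turn of the pointer (25 N), and leave the untested clip on the round plate and the other things on the counter where they are.

Things in the scene. Friction and masses are not known exactly. Their poses are not given: they have to be found in the camera images.
- clip_a_post (a point): One of two look-alike loose steel spring clips (0.33 to 0.5 kg, 48 mm high): foot plate 80 x 30 x 8 mm, on one end a solid post 28 x 30 mm (x, y), on which a 12 mm wide leaf spring is clamped. This point: the post's axis, 24 mm above the underside. x points from the post to the leaf's free tip, z up. Foot from x = -18 to +62 mm. Grip the post across y, 30 mm wide.
- clip_b_post (a point): The same point and axes on the other clip, alike in all sizes. Either clip may be the one on the mat; looks do not tell whether a spring is tired.
- tip_a (a point): Top of the 11 mm round steel button at the free tip of clip a's leaf, 53 mm from the post's axis along the clip's x and 42 mm above the clip's underside when free. A stop screw stands under the tip; the leaf meets it after about 6 mm of travel.
- tip_b (a point): The same point on clip b.
- leaf_a (a joint): Bending of clip a's leaf, rad: 0 free, 0.16 = against its stop (the tip about 6 mm down). Springs back when let go; force grows in proportion up to the stop. At the stop the two clips differ clearly: one takes about 10.5 N, the other about 4 N.
- leaf_b (a joint): The same for clip b.
- scale: Mechanical dial scale, fixed, white case 245 x 150 x 44 mm (x, y, height) on the counter; origin under its middle. Its x axis runs from the dial (at x = -78 mm) to the pan (at x = +55 mm). The dial lies flat, face up, on the deck.
- pan_top (a point): Centre of the top of the scale's round steel pan, 120 mm across, 62 mm above the counter when empty. The pan stands on a spring: it sinks 0.4 mm per newton, straight down.
- pointer (a joint): Turn of the dial's thin dark pointer, rad, clockwise seen from above positive: 0 with the pan empty, one full turn (6.28) at 25 N on the pan, in proportion (0.2513 rad per N). It points to the scale's +x when the pan is empty.
- bezel (a joint): Turn of the dial's bezel with its graduated face, rad, clockwise from above positive, range -3.1 to 3.1; at 0 its zero mark points to the scale's +x. The zero mark is under the pointer when bezel and pointer read the same. It stays where it is left (drag about 0.06 N m).
- bezel_centre (a point): Centre of the knurled aluminium bezel, a ring 60 mm across and 18 mm high (from 46 to 64 mm above the counter), on its axis half-way up. Grip it across from above; all directions are alike.
- pointer_tip (a point): Tip of the pointer, 21 mm from the dial's axis, in the bezel's recess.
- zero_mark (a point): Zero mark of the dial at the same 21 mm radius and height: the one broad bar, 10 x 3 mm, on the white face, with a black mark beside it on the bezel's rim. From it run 25 divisions of 1 N clockwise, every fifth one longer.
- mat_centre (a point): Centre of the top of the rectangular black rubber mat, 130 x 100 x 3 mm, fixed. The clip to test stands on it.
- plate_centre (a point): Centre of the top of the round aluminium plate, 132 mm across, 3 mm thick, fixed. The clip that waits for its own turn stands on it and stays there.
- dish_floor (a point): Centre of the inner floor (3 mm above the counter) of the round steel dish for tired clips, fixed; inside 136 mm across at the floor, rim 158 mm across and 28 mm high.
- tray_floor (a point): Centre of the inner floor (3 mm above the counter) of the rectangular grey plastic tray for sound clips, fixed; inside 109 x 159 mm (its x, y), rim 26 mm high.
- reagent: Bystander: closed white plastic bottle, 48 mm across, 105 mm high; origin under its middle.
- jar: Bystander: closed clear specimen jar, 60 mm across, 65 mm high; origin under its middle.
- driver: Bystander: screwdriver lying flat, 170 mm long; leave it lying.
Not all that is in view belongs to the job. Leave any orange or turquoise look-alike of the part that bears tray_floor alone. Leave any red look-alike of the part that bears clip_a_post alone.

How it is judged:
On the way, in this order (a step that is already met when the one before it is completed fails the run):
1. the clip to test stands upright on the scale's pan, let go ((((horizontal distance between clip_a_post and pan_top below 0.055 m and z of clip_a_post in the frame of pan_top between 0.018 and 0.03 m and angle between clip_a_post's own z axis and vertical below 0.12 rad and value of joint pointer above 0.4 rad) and (contact force between the fingers and clip_a below 0.2 N and contact force between the fingers and scale below 0.2 N)) or ((horizontal distance between clip_b_post and pan_top below 0.055 m and z of clip_b_post in the frame of pan_top between 0.018 and 0.03 m and angle between clip_b_post's own z axis and vertical below 0.12 rad and value of joint pointer above 0.4 rad) and (contact force between the fingers and clip_b below 0.2 N and contact force between the fingers and scale below 0.2 N)))), for 0.2 s.
2. with the clip alone on the pan and the scale let go, the bezel's zero mark is under the pointer (distance between pointer_tip and zero_mark below 0.0028 m and (((horizontal distance between clip_a_post and pan_top below 0.055 m and z of clip_a_post in the frame of pan_top between 0.018 and 0.03 m and angle between clip_a_post's own z axis and vertical below 0.12 rad and value of joint pointer above 0.4 rad) and (contact force between the fingers and clip_a below 0.2 N and contact force between the fingers and scale below 0.2 N)) or ((horizontal distance between clip_b_post and pan_top below 0.055 m and z of clip_b_post in the frame of pan_top between 0.018 and 0.03 m and angle between clip_b_post's own z axis and vertical below 0.12 rad and value of joint pointer above 0.4 rad) and (contact force between the fingers and clip_b below 0.2 N and contact force between the fingers and scale below 0.2 N)))), for 0.3 s.
3. on the pan, the clip's leaf is pressed onto its stop by the robot ((((horizontal distance between clip_a_post and pan_top below 0.055 m and z of clip_a_post in the frame of pan_top between 0.018 and 0.03 m and angle between clip_a_post's own z axis and vertical below 0.12 rad and value of joint pointer above 0.4 rad) and value of joint leaf_a above 0.145 rad and contact force between the fingers and clip_a above 1 N) or ((horizontal distance between clip_b_post and pan_top below 0.055 m and z of clip_b_post in the frame of pan_top between 0.018 and 0.03 m and angle between clip_b_post's own z axis and vertical below 0.12 rad and value of joint pointer above 0.4 rad) and value of joint leaf_b above 0.145 rad and contact force between the fingers and clip_b above 1 N))), for 0.2 s.
At the end, for the whole second after the job is handed in: The tested clip stands upright (within 7 degrees) on the floor of its place: in the rectangular tray if its spring took 7 N or more at the stop, in the round dish if less. The other clip still stands on the round plate, the scale's pan is empty and all is let go ((((x of clip_a_post in the frame of tray_floor between -0.045 and 0.045 m and y of clip_a_post in the frame of tray_floor between -0.07 and 0.07 m and z of clip_a_post in the frame of tray_floor between 0.018 and 0.03 m and angle between clip_a_post's own z axis and vertical below 0.12 rad) and (horizontal distance between clip_b_post and plate_centre below 0.06 m and z of clip_b_post in the frame of plate_centre below 0.03 m and angle between clip_b_post's own z axis and vertical below 0.12 rad)) or ((horizontal distance between clip_b_post and dish_floor below 0.06 m and z of clip_b_post in the frame of dish_floor between 0.018 and 0.03 m and angle between clip_b_post's own z axis and vertical below 0.12 rad) and (horizontal distance between clip_a_post and plate_centre below 0.06 m and z of clip_a_post in the frame of plate_centre below 0.03 m and angle between clip_a_post's own z axis and vertical below 0.12 rad))) and value of joint pointer below 0.15 rad); the robot touches nothing.
It fails at once if the scale is loaded beyond one full turn of its pointer (25 N) (value of joint pointer above 6.2832 rad).
It fails at once if the clip waiting on the round plate is taken or pushed off its place (over about 3 cm) (horizontal distance between each of clip_a_post, clip_b_post and plate_centre above 0.06 m).
It fails at once if a bystander (bottle, jar, screwdriver) is moved by more than 3 cm (distance of any of reagent, jar, driver from where it was at the start of the episode above 0.03 m).
It also fails if it takes over 72 s, if anything falls off the work surface, if the arm or the gripper's body presses on something with over 40 N, if the wrist force passes 120 N, or if a joint passes its speed limit or range.

## Working session

There is one attempt and no reset: what is moved stays moved. The work goes in short steps, Python scripts to look and compute and a tool call to move; the robot and the scene stay as the last step left them, time stands still between calls to the robot, and variables do not carry over. Pictures are saved under pics/ and viewed, about 8 in all and at most 12, crops included, and the job is handed in when it is done.

Besides the shell and the picture viewer there is one more tool, called after "Emit:" by a JSON object that holds its "method" and its "body", one argument or row to a line. step_arm: Moves the arm, as the interface text tells. Its arguments: {"type":"object","properties":{"increments":{"type":"string"},"claw":{"type":"number"}},"required":["increments"]}

```bash
mkdir -p pics; python3 - <<'E'
from bench import *
import cv2
o=get_obs();print(o)
for n in("scene","top"):
    cv2.imwrite(f"pics/{n}0.png",cv2.cvtColor(snapshot(n),cv2.COLOR_RGB2BGR));print(n,calibration(n))
E
```

```text
{'time': 0.0, 'joint_positions': array([ 1.02987484e+00,  8.79677037e-02,  1.37226702e+00,  1.66323064e-05,
        1.68360202e+00, -1.03097163e-01]), 'qvel': array([-0.00254355, -0.00062413, -0.00117963, -0.00016796,  0.00262028,
        0.00136058]), 'joint_torque': array([-3.80869287e-04, -3.40178061e+01, -3.02425897e+01,  7.16926670e-02,
        3.30338627e-02, -1.59844599e-04]), 'tool_pos': array([0.23289246, 0.49764275, 0.20429077]), 'ee_rot': array([-3.13936218e+00, -2.47392900e-04,  2.70376991e+00]), 'wrist_force': array([-0.48883564,  0.49278742,  0.2687561 ]), 'wrist_torque': array([ 0.04727471, -0.00842978,  0.03269508]), 'width': 0.09390826498659742}
scene {'camera_matrix': array([[490.73511553,   0.        , 323.28050572],
       [  0.        , 490.73511553, 194.95085852],
       [  0.        ,   0.        ,   1.        ]]), 'eye': array([ 1.59677172, -0.28371623,  1.13064292]), 'orientation': array([0.78483207, 0.01767283, 1.20061459])}
top {'camera_matrix': array([[465.87430829,   0.        , 314.82398913],
       [  0.        , 465.87430829, 205.12493471],
       [  0.        ,   0.        ,   1.        ]]), 'eye': array([0.46165215, 0.06947493, 1.32771763]), 'orientation': array([ 0.10005858,  0.02112535, -1.59095944])}
```

View pics/top0.png

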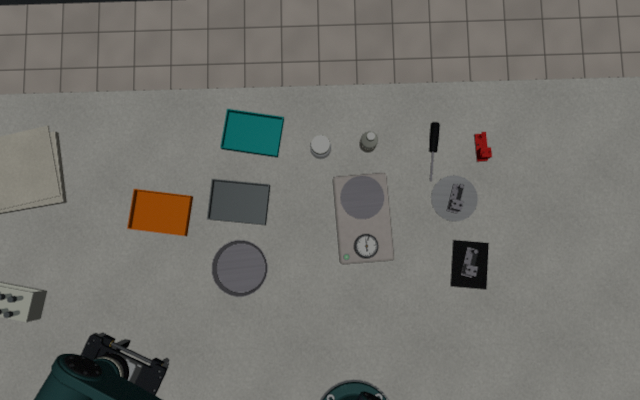

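View pics/scene0.png

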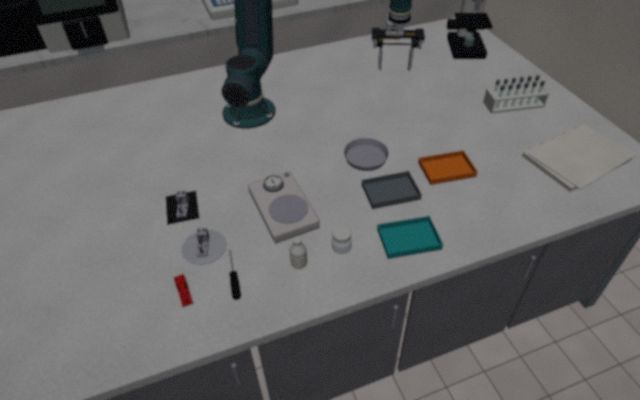

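Candidates for the clip to test in the top view: the clip on the black rectangular mat (470,263), the clip on the round plate (456,197) and the red look-alike (482,146). The description says the clip on the mat. Next I'll check it in a close crop and measure.

```bash
cat > h.py <<'E'
from bench import *
import numpy as np, cv2
from scipy.spatial.transform import Rotation as Rt
def cam(n):
    c=calibration(n);return np.array(c["camera_matrix"]),np.array(c["eye"]),Rt.from_euler("xyz",c["orientation"]).as_matrix()
def ray(n,px,z):
    K,e,R=cam(n);d=np.linalg.inv(K)@[px[0],px[1],1];d=R@(d*[1,-1,-1]);return e+d*(z-e[2])/d[2]
def proj(n,p):
    K,e,R=cam(n);q=R.T@(np.array(p)-e)*[1,-1,-1];q=K@q;return q[:2]/q[2]
def avg(n,k): return np.mean([snapshot(n).astype(float) for _ in range(k)],0).astype(np.uint8)
def blob(m,box):
    x0,y0,x1,y1=box;w=np.zeros(m.shape,np.uint8);w[y0:y1,x0:x1]=m[y0:y1,x0:x1]
    cs,_=cv2.findContours(w,cv2.RETR_EXTERNAL,cv2.CHAIN_APPROX_NONE);return max(cs,key=cv2.contourArea)
def crop(im,box,f,name):
    x0,y0,x1,y1=box;c=cv2.resize(im[y0:y1,x0:x1],None,fx=f,fy=f,interpolation=cv2.INTER_CUBIC);cv2.imwrite(name,cv2.cvtColor(c,cv2.COLOR_RGB2BGR));return c
E
python3 - <<'E'
from h import *
im=avg("top",4);np.save("top.npy",im)
g=im.max(2)
def show(n,m,box,z):
    c=blob(m.astype(np.uint8),box);r=cv2.minAreaRect(c);b=cv2.boxPoints(r)
    W=np.array([ray("top",p,z)[:2] for p in b]);e=np.diff(np.vstack([W,W[:1]]),axis=0)
    print(n,r[0],"c",W.mean(0).round(4),"sides",np.linalg.norm(e,axis=1).round(3)[:2],"ang",np.arctan2(e[:2,1],e[:2,0]).round(3))
hsv=cv2.cvtColor(im,cv2.COLOR_RGB2HSV)
print(im[250,456],im[200,240],im[265,240],im[195,362],im[210,340],im[230,420],im[263,470],im[190,440])
show("mat",g<45,(440,230,500,300),.003)
show("tray",g<105,(200,170,280,232),.026)
show("dish",g<115,(205,233,275,300),.028)
show("scale",np.abs(im.astype(int)-im[230,345]).sum(2)<25,(325,165,400,270),.044)
a=crop(im,(440,170,500,295),6,"a.png");b=crop(im,(325,165,400,290),6,"b.png")
cv2.imwrite("pics/c1.png",np.hstack([cv2.imread("a.png"),cv2.imread("b.png")])[:, :800])
E
```

```text
[12 11 13] [72 76 77] [92 90 95] [91 90 94] [123 119 115] [124 124 119] [63 62 65] [103 104 105]
mat (469.3446350097656, 264.29693603515625) c [ 0.4192 -0.335 ] sides [0.128 0.098] ang [-0.105 -1.647]
tray (238.24258422851562, 201.57423400878906) c [0.6081 0.3103] sides [0.118 0.172] ang [-0.097 -1.694]
dish (239.0, 268.5) c [0.4211 0.3085] sides [0.157 0.157] ang [-1.591  3.132]
scale (362.0, 217.0) c [ 0.5569 -0.0353] sides [0.206 0.287] ang [-1.595  3.103]
```

View pics/c1.png

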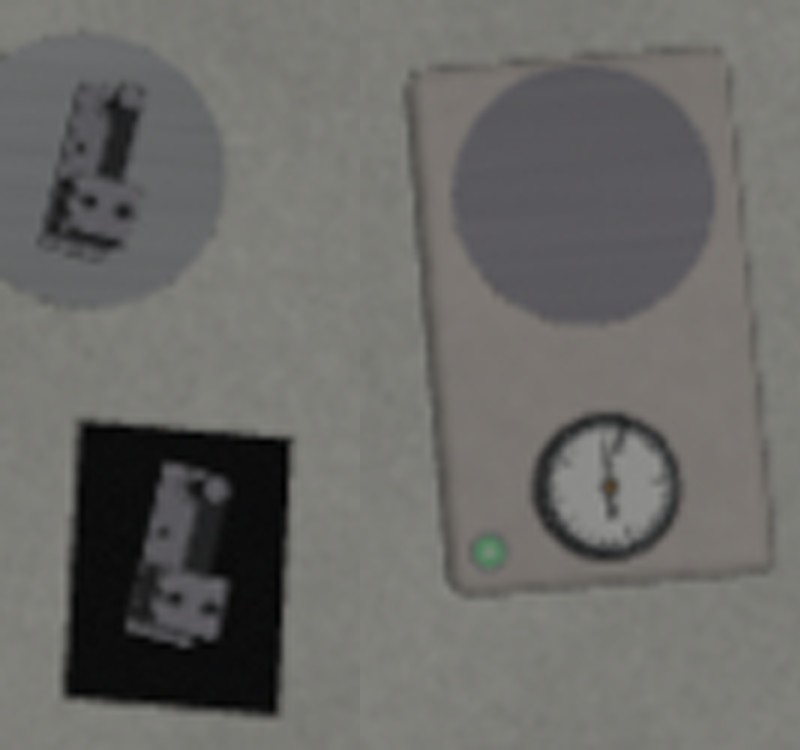

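The crop shows the grey steel clip alone on the black mat: post top at about px (471.8,271.3), button at about (476,251.7). The scale's pan is at about (362.2,197.5) and the dial at about (366.2,246.2). The other clip stands on the plate, so the mat clip is the right one.

```bash
cat >> h.py <<'E'
def go(x,y,z,yaw,yaw0=None):
    """tool-frame shift (cm) in the present axes, and turn about tool z, to a tool-down target"""
    o=get_obs();R=Rt.from_euler("xyz",o["ee_rot"]);T=Rt.from_euler("xyz",[np.pi,0,yaw])
    d=np.array([x,y,z])-o["tool_pos"]
    print("t %.2f shift now-axes cm"%o["time"],(R.inv().apply(d)*100).round(2),"target-axes",(T.inv().apply(d)*100).round(2),"turn",(R.inv()*T).as_rotvec().round(3),"F",o["wrist_force"].round(2))
E
python3 - <<'E'
from h import *
import bench
print([k for k in dir(bench) if k[0]!='_'])
im=np.load("top.npy")
P=ray("top",(471.8,271.3),.051);B=ray("top",(476,251.7),.045);d=B-P
print("post",P,"tip",B,np.hypot(*d[:2]),np.arctan2(d[1],d[0]))
S=avg("scene",3)
g=im.max(2).astype(np.uint8)
c=blob((g>35).astype(np.uint8),(456,242,484,285));r=cv2.minAreaRect(c);print("clip contour",r)
# post/tip projected into the scene view
print("scene proj",proj("scene",P),proj("scene",B))
# pan, bezel
hsv=cv2.cvtColor(im,cv2.COLOR_RGB2HSV)
pan=((im[:,:,2].astype(int)-im[:,:,0]>=0)).astype(np.uint8)
c=blob(cv2.morphologyEx(pan,cv2.MORPH_OPEN,np.ones((3,3))),(330,168,395,225));(q,rad)=cv2.minEnclosingCircle(c);M=cv2.moments(c);pc=(M["m10"]/M["m00"],M["m01"]/M["m00"]);print("pan",q,rad,pc,ray("top",pc,.062))
dk=(g<70).astype(np.uint8);c=blob(dk,(345,230,388,262));(q,rad)=cv2.minEnclosingCircle(c);print("bezel",q,rad,ray("top",q,.060),ray("top",(366.2,246.2),.06))
crop(S,(150,170,350,290),4,"pics/c2.png")
for p in(P,B,ray("top",pc,.062),ray("top",q,.064)): print((proj("scene",p)-[150,170])*4)
go(P[0],P[1],.15,np.arctan2(d[1],d[0])+np.pi)
E
```

```text
['IKError', 'calibration', 'close_job', 'get_obs', 'hold_point_z', 'snapshot']
post [ 0.40159527 -0.32589511  0.051     ] tip [ 0.45388605 -0.34193104  0.045     ] 0.05469439444848253 -0.2975633928096618
clip contour ((470.84619140625, 262.26922607421875), (15.100942611694336, 29.613536834716797), 11.309932708740234)
scene proj [179.65148709 192.17154617] [177.70996118 205.99535943]
pan (361.8333435058594, 197.1666717529297) 21.634685516357422 (361.8428760052815, 196.98643620213656) [ 0.60872905 -0.0351624   0.062     ]
bezel (365.66424560546875, 245.72262573242188) 12.116009712219238 [ 0.47603312 -0.04163206  0.06      ] [ 0.4747175  -0.04303813  0.06      ]
[118.60594835  88.6861847 ]
[110.8398447 143.9814377]
[550.65587899 154.94763192]
[490.68339188  42.60321668]
t 0.45 shift now-axes cm [-50.19 -67.49   5.55] target-axes [-40.26 -73.84   5.54] turn [-0.    0.   -0.14] F [-0.35 -0.18  1.24]
```

View pics/c2.png

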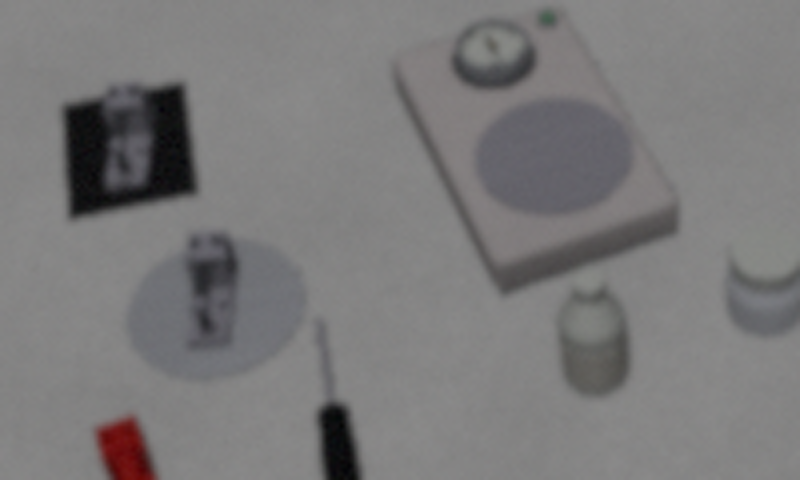

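Emit:
{"method": "step_arm", "body": {
  "increments": "-2.8 -3.75 0 0 0 0;-2.8 -3.75 0 0 0 0;-2.8 -3.75 0 0 0 0;-2.8 -3.75 0 0 0 0;-2.8 -3.75 0 0 0 0",
  "claw": -1
}}

```text
time: 0.95
tool_pos: [0.2804, 0.2673, 0.2056]
ee_rot: [3.141, 0.001, 2.705]
wrist_force: [0.6, -0.5, 0.5]
width: 0.0936
```

Emit:
{"method": "step_arm", "body": {
  "increments": "-2.8 -3.75 0 0 0 0;-2.8 -3.75 0 0 0 0;-2.8 -3.75 0 0 0 0;-2.8 -3.75 0 0 0 0;-2.8 -3.75 0 0 0 0"
}}

```text
time: 1.45
tool_pos: [0.3278, 0.0381, 0.2059]
ee_rot: [3.141, 0.002, 2.704]
wrist_force: [1.1, 0.4, -0.4]
width: 0.0938
```

Emit:
{"method": "step_arm", "body": {
  "increments": "-2.8 -3.75 0 0 0 0;-2.8 -3.75 0 0 0 0;-2.8 -3.75 0 0 0 0;-2.8 -3.75 0 0 0 0;-2.8 -3.75 0 0 0 0"
}}

```text
time: 1.95
tool_pos: [0.375, -0.1915, 0.2058]
ee_rot: [3.141, 0.001, 2.703]
wrist_force: [0.6, 0.5, 0.0]
width: 0.0944
```

Emit:
{"method": "step_arm", "body": {
  "increments": "-2.8 -3.75 1 0 0 -0.1;-2.8 -3.75 1 0 0 -0.087;0 0 1 0 0 0;0 0 1 0 0 0;0 0 1 0 0 0"
}}

```text
time: 2.45
tool_pos: [0.3984, -0.2789, 0.1549]
ee_rot: [3.141, -0.0, 2.891]
wrist_force: [0.5, 0.5, 0.0]
width: 0.0939
```

```bash
python3 - <<'E'
from h import *
print(hold_point_z,get_obs()["ee_rot"]);go(.4015,-.3255,.014,np.pi-.25)
E
```

```text
0.0188 [ 3.14105693e+00 -3.11400325e-05  2.89100515e+00]
t 2.45 shift now-axes cm [-1.46 -4.45 14.09] target-axes [-1.45 -4.44 14.09] turn [ 0.001 -0.    -0.001] F [0.49 0.47 0.02]
```

Emit:
{"method": "step_arm", "body": {
  "increments": "-1.45 -4.45 0 0 0 0;0 0 4 0 0 0;0 0 4 0 0 0;0 0 3.5 0 0 0;0 0 2.5 0 0 0"
}}

```text
time: 2.95
tool_pos: [0.4007, -0.3239, 0.0133]
ee_rot: [3.14, -0.002, 2.892]
wrist_force: [-0.3, 0.5, -0.5]
width: 0.0939
```

Emit:
{"method": "step_arm", "body": {
  "increments": "0 0 0 0 0 0;0 0 0 0 0 0;0 0 0 0 0 0;0 0 0 0 0 0;0 0 0 0 0 0",
  "claw": 1
}}

```text
time: 3.45
tool_pos: [0.4025, -0.3273, 0.0171]
ee_rot: [-3.14, 0.003, 2.891]
wrist_force: [-0.1, 0.7, 0.1]
width: 0.0576
```

Emit:
{"method": "step_arm", "body": {
  "increments": "0 0 0 0 0 0;0 0 0 0 0 0;0 0 0 0 0 0"
}}

```text
time: 3.75
tool_pos: [0.4015, -0.3265, 0.0155]
ee_rot: [3.141, -0.0, 2.891]
wrist_force: [-0.4, 2.8, 1.4]
width: 0.0334
```

```bash
python3 - <<'E'
from h import *
o=get_obs();print(o["tool_pos"],o["width"],o["wrist_torque"]);im=avg("top",3);sc=avg("scene",3)
crop(im,(430,220,530,310),5,"a.png");crop(sc,(140,130,220,220),5,"b.png")
cv2.imwrite("pics/g1.png",np.hstack([cv2.imread("a.png"),cv2.imread("b.png")])[:,:800])
E
```

```text
[ 0.40154897 -0.32648571  0.01550379] 0.033377014298640664 [0.51535394 0.02095438 0.0382347 ]
```

View pics/g1.png

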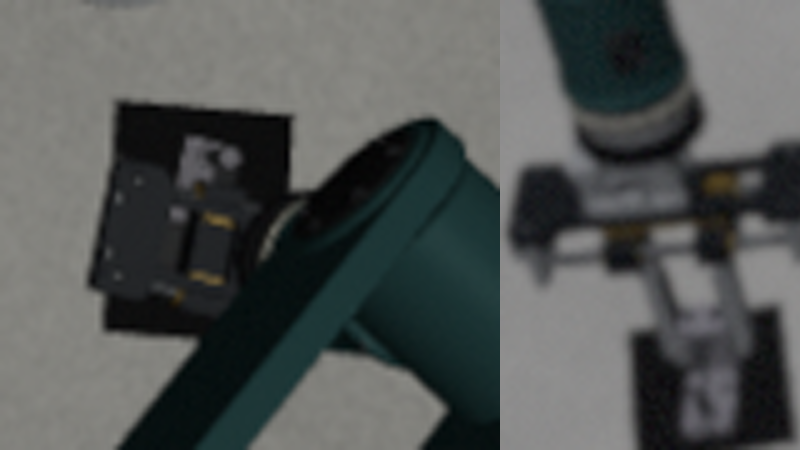

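The jaws sit over the post with the leaf end free, and they are nearly closed. I'll lift the clip and weigh it.

Emit:
{"method": "step_arm", "body": {
  "increments": "0 0 -0.5 0 0 0;0 0 -2 0 0 0;0 0 -4 0 0 0;0 0 -4 0 0 0;0 0 -2 0 0 0"
}}

```text
time: 4.55
tool_pos: [0.4023, -0.3282, 0.1438]
ee_rot: [-3.138, 0.004, 2.89]
wrist_force: [0.4, -0.4, -3.4]
width: 0.03
```

Emit:
{"method": "step_arm", "body": {
  "increments": "0 0 0 0 0 0;0 0 0 0 0 0;0 0 0 0 0 0;0 0 0 0 0 0;0 0 0 0 0 0"
}}

```text
time: 5.05
tool_pos: [0.4009, -0.326, 0.1387]
ee_rot: [3.14, -0.003, 2.891]
wrist_force: [-0.2, 0.6, -3.5]
width: 0.03
```

```bash
python3 - <<'E'
from h import *
f=[]
for _ in range(6): snapshot("top"); f.append(get_obs()["wrist_force"][2])
print(np.mean(f),np.std(f),get_obs()["width"]);go(.5874,-.0298,.1395,np.pi-.25)
E
```

```text
-3.693003209764649 0.46212242119468144 0.03010600837224133
t 5.35 shift now-axes cm [-10.64  33.36   0.09] target-axes [-10.66  33.35   0.09] turn [ 0.    -0.    -0.001] F [-0.11 -0.73 -4.61]
```

Emit:
{"method": "step_arm", "body": {
  "increments": "-0.6 2 0 0 0 0;-1.3 4 0 0 0 0;-1.3 4 0 0 0 0;-1.3 4 0 0 0 0;-1.3 4 0 0 0 0"
}}

```text
time: 5.85
tool_pos: [0.5032, -0.1652, 0.1407]
ee_rot: [-3.142, 0.001, 2.89]
wrist_force: [0.8, -0.2, -3.9]
width: 0.0297
```

Emit:
{"method": "step_arm", "body": {
  "increments": "-1.3 4 0 0 0 0;-1.3 4 0 0 0 0;-1.3 4 0 0 0 0;-1.3 2.4 0 0 0 0;-0.95 0.95 0 0 0 0"
}}

```text
time: 6.35
tool_pos: [0.6012, -0.0306, 0.1403]
ee_rot: [3.141, 0.0, 2.894]
wrist_force: [-0.1, -1.4, -4.3]
width: 0.0299
```

Emit:
{"method": "step_arm", "body": {
  "increments": "0 0 2.5 0 0 0;0 0 2 0 0 0;0 0 1 0 0 0;0 0 0 0 0 0;0 0 0 0 0 0"
}}

```text
time: 6.85
tool_pos: [0.6004, -0.0338, 0.0862]
ee_rot: [-3.142, 0.001, 2.89]
wrist_force: [-0.9, -0.2, -3.3]
width: 0.0295
```

```bash
python3 - <<'E'
from h import *
im=avg("scene",4)
crop(im,(220,130,340,250),5,"pics/p1.png")
f=[]
for _ in range(4): snapshot("top"); f.append(get_obs()["wrist_force"][2])
print(np.mean(f));go(.5874,-.0298,.0745,np.pi-.25)
E
```

```text
-3.836181027251489
t 7.25 shift now-axes cm [1.34 0.01 1.15] target-axes [1.34 0.01 1.16] turn [ 0.     0.001 -0.001] F [-0.01 -0.19 -3.67]
```

View pics/p1.png

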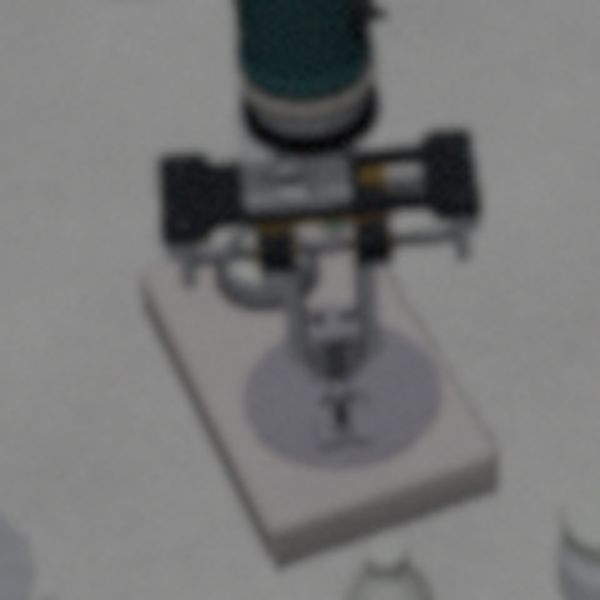

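The clip hangs upright over the pan, about 13 mm too far out in x. I'll correct that and lower it.

Emit:
{"method": "step_arm", "body": {
  "increments": "0.7 0 0.3 0 0 0;0.6 0 0.3 0 0 0;0 0 0.2 0 0 0;0 0 0.2 0 0 0;0 0 0.15 0 0 0"
}}

```text
time: 7.75
tool_pos: [0.5874, -0.0299, 0.0738]
ee_rot: [3.141, -0.0, 2.891]
wrist_force: [-1.6, 0.3, -1.9]
width: 0.0295
```

Emit:
{"method": "step_arm", "body": {
  "increments": "0 0 0.1 0 0 0;0 0 0.05 0 0 0;0 0 0 0 0 0;0 0 0 0 0 0"
}}

```text
time: 8.15
tool_pos: [0.5876, -0.0299, 0.0729]
ee_rot: [3.141, 0.0, 2.891]
wrist_force: [-1.6, 0.4, -0.1]
width: 0.0295
```

```bash
python3 - <<'E'
from h import *
f=[]
for _ in range(4): snapshot("top"); f.append(get_obs()["wrist_force"][2])
print(np.mean(f));go(.5874,-.0298,.0735,np.pi-.25)
E
```

```text
-0.026841592137778973
t 8.35 shift now-axes cm [ 0.03  0.01 -0.07] target-axes [ 0.03  0.01 -0.07] turn [ 0.     0.    -0.001] F [-2.2  -0.    0.06]
```

Emit:
{"method": "step_arm", "body": {
  "increments": "0 0 0 0 0 0;0 0 0 0 0 0;0 0 0 0 0 0;0 0 0 0 0 0;0 0 0 0 0 0",
  "claw": -1
}}

```text
time: 8.85
tool_pos: [0.5877, -0.03, 0.0726]
ee_rot: [3.141, 0.0, 2.891]
wrist_force: [-0.7, 0.2, -0.4]
width: 0.0664
```

Emit:
{"method": "step_arm", "body": {
  "increments": "0 0 -2 0 0 0;0 0 -4 0 0 0;0 0 -4 0 0 0;4 4 0 0 0 0;3 4 0 0 0 0"
}}

```text
time: 9.35
tool_pos: [0.5436, 0.0591, 0.1748]
ee_rot: [3.14, 0.004, 2.887]
wrist_force: [0.8, 0.5, -0.6]
width: 0.0937
```

Emit:
{"method": "step_arm", "body": {
  "increments": "1 4.8 0 0 0 0;1 4.8 0 0 0 0;1 4.8 0 0 0 0;0 4 0 0 0 0;0 0 0 0 0 0"
}}

```text
time: 9.85
tool_pos: [0.5592, 0.2497, 0.1717]
ee_rot: [3.14, -0.001, 2.897]
wrist_force: [0.5, -0.6, 0.5]
width: 0.094
```

```bash
python3 - <<'E'
from h import *
im=avg("top",10);np.save("top2.npy",im);S=avg("scene",6)
a=crop(im,(325,170,400,270),5,"a.png");b=crop(im,(350,230,382,262),12,"b.png");c=crop(S,(245,155,335,245),4,"c.png")
def eq(n,w,h):
    x=cv2.imread(n);x=cv2.convertScaleAbs(x,alpha=1.6);o=np.zeros((h,w,3),np.uint8);o[:min(h,x.shape[0]),:min(w,x.shape[1])]=x[:h,:w];return o
cv2.imwrite("pics/d1.png",np.hstack([eq("a.png",375,500),eq("b.png",400,500)]))
go(.4755,-.042,.16,np.pi-.25)
E
```

```text
t 10.65 shift now-axes cm [  1.01 -29.88   1.25] target-axes [  1.04 -29.88   1.25] turn [ 0.     0.    -0.001] F [-0.25 -0.21 -0.18]
```

View pics/d1.png

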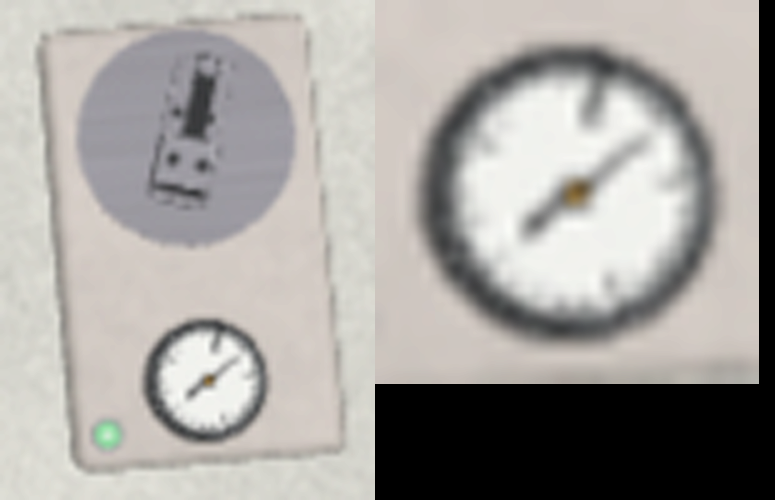

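The clip stands upright on the pan. The pointer goes from the hub at about px (366.8,246.2) to (373.2,241.2), and the zero bar is at about (368.2,238). Next I'll measure the angle between them.

```bash
cat >> h.py <<'E'
def dial(im):
    """angles (cw from image up, mapped to the dial plane) of pointer and zero mark by polar darkness profile"""
    g=im.max(2).astype(np.float32)
    hs=cv2.cvtColor(im,cv2.COLOR_RGB2HSV)[230:262,350:382].astype(float)
    w=hs[:,:,1]*(hs[:,:,1]>60)*(np.abs(hs[:,:,0]-17)<15);yy,xx=np.mgrid[230:262,350:382]
    hub=np.array([(w*xx).sum(),(w*yy).sum()])/w.sum()
    C=ray("top",hub,.055);th=np.arange(-np.pi,np.pi,.02)   # cw from world +x
    def prof(rs):
        P=np.array([[proj("top",C+[r*np.cos(t),-r*np.sin(t),0]) for t in th] for r in rs],np.float32)
        return cv2.remap(g,P[:,:,0],P[:,:,1],cv2.INTER_CUBIC)
    return hub,C,th,prof(np.arange(.008,.0145,.001)).mean(0),prof(np.arange(.0155,.0255,.001)).mean(0)
def pk(th,p,lo,hi):
    m=(th>lo)&(th<hi);d=np.percentile(p,70)-p[m];d=np.clip(d-.35*d.max(),0,None);return (d*th[m]).sum()/d.sum(),d.max()
E
python3 - <<'E'
from h import *
for f in("top.npy","top2.npy"):
    hub,C,th,a,b=dial(np.load(f));print(hub,C)
    print("inner",a[::8].astype(int));print("outer",b[::8].astype(int))
    i=th[np.argmin(np.where(np.abs(th)<1.6,a,999))];j=.16 if f=="top2.npy" else .2
    print("pointer",i,pk(th,a,i-.4,i+.4),"zero",pk(th,b,j-.35,j+.35))
E
```

```text
Traceback (most recent call last):
  File "h.py", line 31, in dial
    return hub,C,th,prof(np.arange(.008,.0145,.001)).mean(0),prof(np.arange(.0155,.0255,.001)).mean(0)
                                                             ~~~~^^^^^^^^^^^^^^^^^^^^^^^^^^^^^
  File "h.py", line 29, in prof
    P=np.array([[proj("top",C+[r*np.cos(t),-r*np.sin(t),0]) for t in th] for r in rs],np.float32)
                 ~~~~^^^^^^^^^^^^^^^^^^^^^^^^^^^^^^^^^^^^^^
  File "h.py", line 9, in proj
    K,e,R=cam(n);q=R.T@(np.array(p)-e)*[1,-1,-1];q=K@q;return q[:2]/q[2]
          ~~~^^^
  File "h.py", line 5, in cam
    c=calibration(n);return np.array(c["camera_matrix"]),np.array(c["eye"]),Rt.from_euler("xyz",c["orientation"]).as_matrix()
ValueError: time passes only in moves, steps and waits
```

```bash
sed -i 's/^def cam(n):/import functools\n@functools.lru_cache\ndef cam(n):/' h.py
python3 - <<'E'
from h import *
for f in("top.npy","top2.npy"):
    hub,C,th,a,b=dial(np.load(f));print(hub,C)
    print("inner",a[::8].astype(int));print("outer",b[::8].astype(int))
    i=th[np.argmin(np.where(np.abs(th)<1.6,a,999))];j=.16 if f=="top2.npy" else .2
    print("pointer",i,pk(th,a,i-.4,i+.4),"zero",pk(th,b,j-.35,j+.35))
E
```

```text
[366.24452555 245.68248175] [ 0.47616628 -0.04364617  0.055     ]
inner [ 82 101 133 141 139 140 140 140 140 140 140 140 140 140 140 140 139 130
 109  94 103 126 137 140 140 139 139 139 140 140 139 140 140 140 140 140
 136 122  97  82]
outer [133 132 136 136 135 135 133 139 133 135 136 139 138 126 136 135 139 140
 133 114 116  87 123 139 136 136 139 139 130 121 137 135 135 133 131 135
 133 121 136 132]
pointer -0.0815926535897904 (np.float64(-0.08005024597246055), np.float32(30.027573)) zero (np.float64(0.1932581519854787), np.float32(32.196182))
[366.39784946 245.54301075] [ 0.47653506 -0.04407343  0.055     ]
inner [151 151 152 151 138 105  80 100 131 145 150 150 151 151 151 150 150 151
 151 151 150 149 151 148 130 108 115 139 149 152 151 151 151 151 150 150
 150 151 151 151]
outer [145 145 147 148 147 142 139 150 145 147 148 150 148 136 147 146 150 150
 150 149 129  93 134 149 144 126 133 148 139 128 146 144 145 143 141 145
 144 133 145 145]
pointer 0.9184073464102109 (np.float64(0.907399478060279), np.float32(28.98846)) zero (np.float64(0.20898923681399012), np.float32(35.400787))
```

Emit:
{"method": "step_arm", "body": {
  "increments": "0.1 -3 0 0 0 0;0.2 -4.7 0 0 0 0;0.2 -4.7 0 0 0 0;0.2 -4.7 0 0 0 0;0.2 -4.7 0 0 0 0"
}}

```text
time: 11.15
tool_pos: [0.4959, 0.0346, 0.1726]
ee_rot: [3.142, 0.001, 2.892]
wrist_force: [0.6, -0.6, 0.5]
width: 0.0939
```

Emit:
{"method": "step_arm", "body": {
  "increments": "0.1 -4.6 0 0 0 0;0 -3.5 1 0 0 0;0 0 2.5 0 0 0;0 0 0 0 0 0;0 0 0 0 0 0"
}}

```text
time: 11.65
tool_pos: [0.4753, -0.0419, 0.1374]
ee_rot: [3.141, -0.001, 2.891]
wrist_force: [0.4, -0.4, 1.6]
width: 0.0942
```

```bash
python3 - <<'E'
from h import *
go(.476,-.043,.050,np.pi-.25)
E
```

```text
t 11.65 shift now-axes cm [-0.1  -0.09  8.74] target-axes [-0.09 -0.09  8.74] turn [ 0.    -0.001 -0.001] F [ 0.41 -0.43  1.58]
```

Emit:
{"method": "step_arm", "body": {
  "increments": "-0.1 -0.1 3 0 0 0;0 0 3 0 0 0;0 0 1.7 0 0 0;0 0 0.9 0 0 0;0 0 0 0 0 0"
}}

```text
time: 12.15
tool_pos: [0.4763, -0.0426, 0.0513]
ee_rot: [3.142, -0.001, 2.892]
wrist_force: [-0.5, -0.5, 1.0]
width: 0.0939
```

Emit:
{"method": "step_arm", "body": {
  "increments": "0 0 0 0 0 0;0 0 0 0 0 0;0 0 0 0 0 0;0 0 0 0 0 0;0 0 0 0 0 0",
  "claw": 1
}}

```text
time: 12.65
tool_pos: [0.477, -0.0423, 0.0521]
ee_rot: [3.138, 0.001, 2.891]
wrist_force: [0.6, 3.5, 2.2]
width: 0.0592
```

Emit:
{"method": "step_arm", "body": {
  "increments": "0 0 0 0 0 0;0 0 0 0 0 0"
}}

```text
time: 12.85
tool_pos: [0.4771, -0.0423, 0.0521]
ee_rot: [3.139, 0.001, 2.891]
wrist_force: [0.9, 5.6, 2.7]
width: 0.0592
```

Emit:
{"method": "step_arm", "body": {
  "increments": "0 0 0 0 0 0.1;0 0 0 0 0 0.14;0 0 0 0 0 0.14;0 0 0 0 0 0.14;0 0 0 0 0 0.12"
}}

```text
time: 13.35
tool_pos: [0.4762, -0.0436, 0.0521]
ee_rot: [-3.141, 0.0, 2.246]
wrist_force: [-1.2, 1.4, 4.1]
width: 0.0596
```

Emit:
{"method": "step_arm", "body": {
  "increments": "0 0 0 0 0 0.07;0 0 0 0 0 0;0 0 0 0 0 0"
}}

```text
time: 13.65
tool_pos: [0.4761, -0.0437, 0.0521]
ee_rot: [-3.141, 0.0, 2.182]
wrist_force: [-1.8, 1.4, 6.1]
width: 0.0595
```

Emit:
{"method": "step_arm", "body": {
  "increments": "0 0 0 0 0 0;0 0 0 0 0 0;0 0 0 0 0 0;0 0 0 0 0 0;0 0 0 0 0 0",
  "claw": -1
}}

```text
time: 14.15
tool_pos: [0.4762, -0.0435, 0.0512]
ee_rot: [-3.141, -0.0, 2.181]
wrist_force: [-0.6, 0.3, -0.2]
width: 0.0934
```

Emit:
{"method": "step_arm", "body": {
  "increments": "0 0 -3 0 0 0;0 0 -4.5 0 0 0;0 0 -4 0 0 0;0 0 0 0 0 0"
}}

```text
time: 14.55
tool_pos: [0.4801, -0.0442, 0.1735]
ee_rot: [3.133, 0.01, 2.181]
wrist_force: [-0.2, 0.0, -0.2]
width: 0.0939
```

```bash
python3 - <<'E'
from h import *
go(.5,.22,.165,2.18)
E
```

```text
t 14.55 shift now-axes cm [20.52 16.77  0.8 ] target-axes [20.53 16.75  0.85] turn [0.009 0.01  0.001] F [-0.16  0.03 -0.24]
```

Emit:
{"method": "step_arm", "body": {
  "increments": "3.6 2.9 0 0 0 0;3.6 2.9 0 0 0 0;3.6 2.9 0 0 0 0;3.6 2.9 0 0 0 0;3.6 2.9 0 0 0 0"
}}

```text
time: 15.05
tool_pos: [0.4916, 0.1888, 0.1655]
ee_rot: [-3.141, -0.0, 2.181]
wrist_force: [-0.0, -0.2, -0.7]
width: 0.0937
```

Emit:
{"method": "step_arm", "body": {
  "increments": "0 0 0 0 0 -0.14;0 0 0 0 0 -0.14;0 0 0 0 0 -0.14;0 0 0 0 0 -0.14;0 0 0 0 0 -0.14",
  "claw": 1
}}

```text
time: 15.55
tool_pos: [0.4916, 0.1872, 0.1652]
ee_rot: [-3.141, -0.001, 2.887]
wrist_force: [0.2, -0.5, -0.9]
width: 0.0575
```

```bash
python3 - <<'E'
from h import *
im=avg("top",8);np.save("top3.npy",im)
hub,C,th,a,b=dial(im)
print("outer",b[::8].astype(int))
print("pointer+zero",pk(th,a,.5,1.3),pk(th,b,.55,1.25),"tail",pk(th,a,-2.6,-1.8))
a=crop(im,(325,165,400,270),5,"a.png");b=crop(im,(350,230,382,262),12,"b.png")
o=np.zeros((525,384,3),np.uint8);o[:384]=cv2.imread("b.png")
cv2.imwrite("pics/d2.png",cv2.convertScaleAbs(np.hstack([cv2.imread("a.png"),o]),alpha=1.6))
# clip mask on pan: button
print(get_obs()["tool_pos"],get_obs()["width"])
E
```

```text
outer [147 145 142 139 143 136 139 142 145 143 135 143 144 145 145 147 145 137
 141 140 140 140 141 144 133  99 100 139 138 140 142 139 145 137 129 142
 142 140 146 147]
pointer+zero (np.float64(0.9247525930249263), np.float32(29.130787)) (np.float64(0.9346623937952798), np.float32(40.08801)) tail (np.float64(-2.168200562633924), np.float32(44.933365))
[0.49198741 0.18716697 0.16630013] 0.02574670342104416
```

View pics/d2.png

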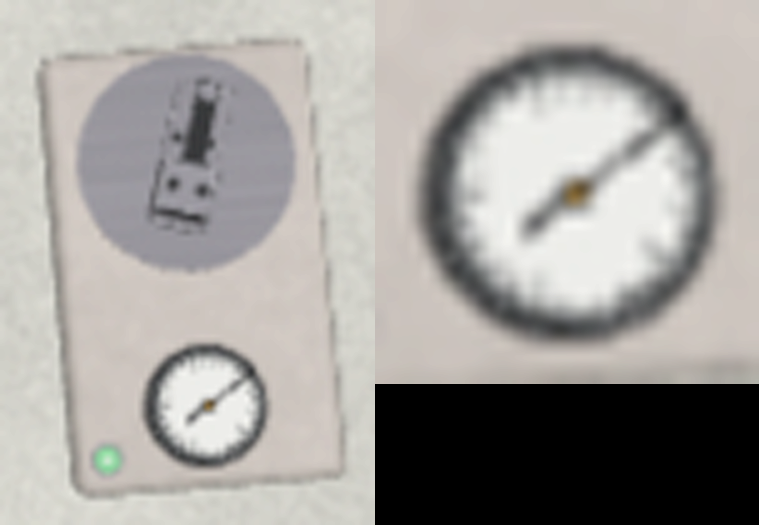

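The zero bar now lines up with the pointer: 0.925 against 0.935 rad, with the bar and pointer in one line at px (374-376,240-238). Next comes the press on the tip.

```bash
python3 - <<'E'
from h import *
im=np.load("top3.npy")
print(ray("top",(368,182.6),.1025), proj("top",(.640,-.044,.1025)))
go(.640,-.044,.12,2.89)
E
```

```text
[ 0.64202307 -0.04925637  0.1025    ] [366.03710819 183.40152675]
t 15.95 shift now-axes cm [-20.28 -18.49   4.63] target-axes [-20.09 -18.7    4.63] turn [-0.   -0.   -0.01] F [0.15 0.11 0.09]
```

Emit:
{"method": "step_arm", "body": {
  "increments": "-3.4 -3 0 0 0 0;-3.4 -3.1 0 0 0 0;-3.4 -3.1 0 0 0 0;-3.4 -3.1 0 0 0 0;-3.4 -3.1 0 0 0 0"
}}

```text
time: 16.45
tool_pos: [0.6174, -0.007, 0.1666]
ee_rot: [3.141, 0.0, 2.88]
wrist_force: [0.9, 0.4, 0.9]
width: 0.0001
```

Emit:
{"method": "step_arm", "body": {
  "increments": "-3.3 -3.3 0 0 0 0;0 0 2 0 0 0;0 0 2.5 0 0 0;0 0 0 0 0 0;0 0 0 0 0 0"
}}

```text
time: 16.95
tool_pos: [0.6396, -0.0457, 0.1211]
ee_rot: [-3.142, -0.002, 2.88]
wrist_force: [0.2, -0.3, 0.8]
width: 0.0007
```

```bash
python3 - <<'E'
from h import *
f=[]
S=[]
for _ in range(5): S.append(snapshot("scene").astype(float)); f.append(get_obs()["wrist_force"][2])
T=snapshot("top")
print(np.mean(f),proj("scene",(.476,-.043,.055)),get_obs()["width"]);go(.641,-.046,.1025,2.89)
crop(np.mean(S,0).astype(np.uint8),(210,110,370,250),5,"pics/t1.png")
E
```

```text
0.23924660928252178 [272.41156781 182.8485351 ] 0.0003384269011981381
t 17.25 shift now-axes cm [-0.04 -0.03  2.06] target-axes [-0.05 -0.03  2.06] turn [ 0.     0.003 -0.009] F [ 0.35 -0.28 -0.1 ]
```

View pics/t1.png

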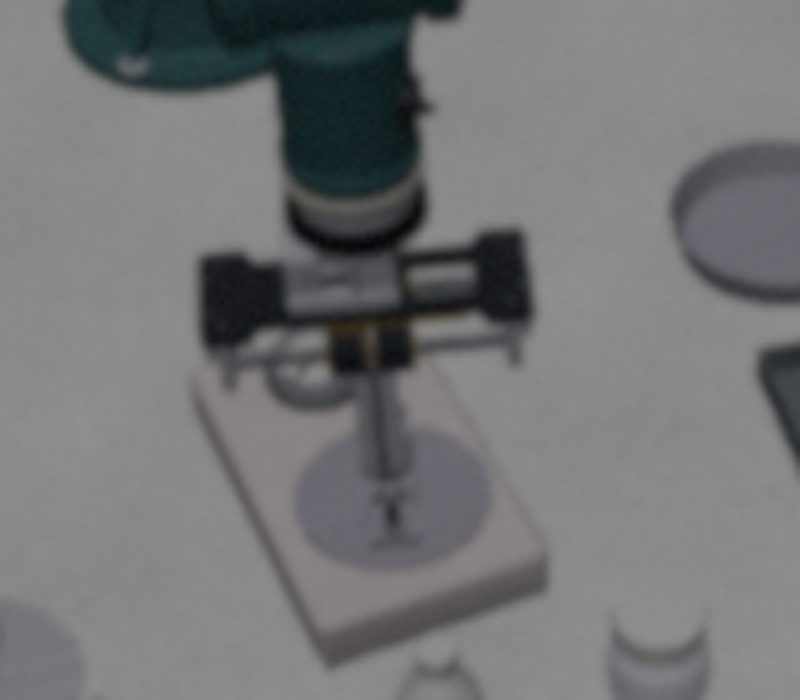

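The closed fingers hang over the leaf's free end. The dial is mostly hidden by the gripper here, so I'll watch the wrist force against depth, and the pointer if it shows.

Emit:
{"method": "step_arm", "body": {
  "increments": "0 0 1.2 0 0 0;0 0 0.3 0 0 0;0 0 0.2 0 0 0;0 0 0 0 0 0;0 0 0 0 0 0"
}}

```text
time: 17.75
tool_pos: [0.6399, -0.0459, 0.1044]
ee_rot: [3.142, -0.0, 2.881]
wrist_force: [1.1, -0.1, 0.9]
width: 0.0002
```

Emit:
{"method": "step_arm", "body": {
  "increments": "0 0 0.2 0 0 0;0 0 0 0 0 0;0 0 0 0 0 0"
}}

```text
time: 18.05
tool_pos: [0.64, -0.0458, 0.1026]
ee_rot: [3.142, 0.0, 2.881]
wrist_force: [0.2, 0.5, 0.3]
width: 0.0003
```

Emit:
{"method": "step_arm", "body": {
  "increments": "0 0 0.2 0 0 0;0 0 0 0 0 0;0 0 0 0 0 0"
}}

```text
time: 18.35
tool_pos: [0.6402, -0.0459, 0.1008]
ee_rot: [3.141, 0.001, 2.881]
wrist_force: [0.6, 0.2, 1.3]
width: 0.0007
```

Emit:
{"method": "step_arm", "body": {
  "increments": "0 0 0.2 0 0 0;0 0 0 0 0 0;0 0 0 0 0 0"
}}

```text
time: 18.65
tool_pos: [0.6403, -0.0459, 0.0989]
ee_rot: [3.141, 0.001, 2.881]
wrist_force: [0.0, 0.5, 2.5]
width: 0.0008
```

Emit:
{"method": "step_arm", "body": {
  "increments": "0 0 0.2 0 0 0;0 0 0 0 0 0;0 0 0 0 0 0"
}}

```text
time: 18.95
tool_pos: [0.6403, -0.0459, 0.0968]
ee_rot: [3.141, 0.001, 2.881]
wrist_force: [0.7, -1.2, 3.4]
width: 0.0006
```

Emit:
{"method": "step_arm", "body": {
  "increments": "0 0 0.1 0 0 0;0 0 0 0 0 0;0 0 0 0 0 0"
}}

```text
time: 19.25
tool_pos: [0.6403, -0.0459, 0.0958]
ee_rot: [3.141, 0.001, 2.881]
wrist_force: [0.5, -0.4, 3.2]
width: 0.0005
```

Emit:
{"method": "step_arm", "body": {
  "increments": "0 0 0.1 0 0 0;0 0 0 0 0 0;0 0 0 0 0 0"
}}

```text
time: 19.55
tool_pos: [0.6403, -0.0459, 0.095]
ee_rot: [3.141, 0.001, 2.881]
wrist_force: [0.3, -0.7, 5.7]
width: 0.0006
```

```bash
python3 - <<'E'
from h import *
f=[];z=[]
for _ in range(5): snapshot("scene"); o=get_obs();f.append(o["wrist_force"][2]);z.append(o["tool_pos"][2])
print(np.mean(f),np.mean(z))
E
```

```text
5.534301348229818 0.09503111286407959
```

Emit:
{"method": "step_arm", "body": {
  "increments": "0 0 0.1 0 0 0;0 0 0 0 0 0;0 0 0 0 0 0"
}}

```text
time: 20.1
tool_pos: [0.6403, -0.0459, 0.0945]
ee_rot: [3.141, 0.001, 2.881]
wrist_force: [-0.9, -0.9, 6.8]
width: 0.0004
```

```bash
python3 - <<'E'
from h import *
f=[];z=[];S=[]
for _ in range(5): S.append(snapshot("scene").astype(float)); o=get_obs();f.append(o["wrist_force"][2]);z.append(o["tool_pos"][2])
print(np.mean(f),np.mean(z))
crop(np.mean(S,0).astype(np.uint8),(245,160,305,200),12,"pics/t2.png")
E
```

```text
6.866100107828501 0.09446492851702211
```

Emit:
{"method": "step_arm", "body": {
  "increments": "0 0 0.1 0 0 0;0 0 0 0 0 0;0 0 0 0 0 0;0 0 0 0 0 0"
}}

```text
time: 20.75
tool_pos: [0.6404, -0.0459, 0.0939]
ee_rot: [3.141, 0.002, 2.881]
wrist_force: [-0.9, 0.4, 7.5]
width: 0.0004
```

```bash
python3 - <<'E'
from h import *
f=[];z=[]
for _ in range(5): snapshot("scene"); o=get_obs();f.append(o["wrist_force"][2]);z.append(o["tool_pos"][2])
print(np.mean(f),np.mean(z),o["time"])
E
```

```text
8.100926103400266 0.09389980691198167 21.0
```

View pics/t2.png

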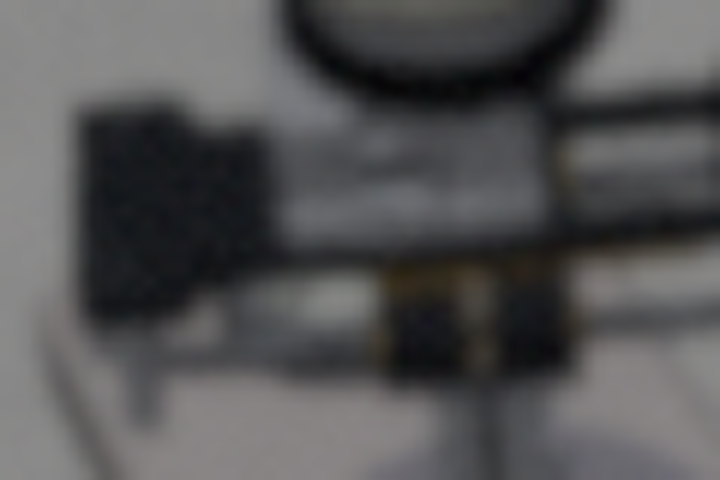

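The dial is hidden by the gripper in this view. The wrist force rose at about 0.55 N/mm and then broke at about 3.8 N (z≈0.0957) to about 2.3 N/mm, which is the pan's own stiffness. So the leaf is on its stop at about 4 N: the spring is tired and the clip goes in the dish. I'll lift, regrip the post and carry it there.

Emit:
{"method": "step_arm", "body": {
  "increments": "0 0 -0.5 0 0 0;0 0 -1 0 0 0;0 0 -3 0 0 0;0 0 -3 0 0 0;0 0 -1 0 0 0",
  "claw": 1
}}

```text
time: 21.5
tool_pos: [0.6407, -0.0458, 0.1805]
ee_rot: [3.141, 0.003, 2.881]
wrist_force: [0.9, -0.7, 0.4]
width: 0.0004
```

Emit:
{"method": "step_arm", "body": {
  "increments": "3 0 0 0 0 0;2.2 0.3 0 0 0 -0.01;0 0 0 0 0 0;0 0 0 0 0 0;0 0 0 0 0 0",
  "claw": -1
}}

```text
time: 22.0
tool_pos: [0.5908, -0.0298, 0.1766]
ee_rot: [-3.141, -0.001, 2.89]
wrist_force: [0.9, 0.2, 0.4]
width: 0.0369
```

```bash
python3 - <<'E'
from h import *
go(.5877,-.030,.074,2.891);print(get_obs()["width"])
E
```

```text
t 22.00 shift now-axes cm [ 0.28 -0.1  10.26] target-axes [ 0.29 -0.1  10.26] turn [-0.    -0.001 -0.001] F [0.94 0.24 0.4 ]
0.036915637870114384
```

Emit:
{"method": "step_arm", "body": {
  "increments": "0.3 -0.1 0 0 0 0;0 0 0 0 0 0;0 0 1 0 0 0;0 0 1 0 0 0;0 0 1 0 0 0"
}}

```text
time: 22.5
tool_pos: [0.587, -0.0297, 0.146]
ee_rot: [-3.142, -0.001, 2.891]
wrist_force: [0.1, 0.4, 0.0]
width: 0.0769
```

Emit:
{"method": "step_arm", "body": {
  "increments": "0 0 3 0 0 0;0 0 2.5 0 0 0;0 0 1.3 0 0 0;0 0 0.4 0 0 0;0 0 0 0 0 0"
}}

```text
time: 23.0
tool_pos: [0.5872, -0.0297, 0.0751]
ee_rot: [3.142, -0.001, 2.891]
wrist_force: [0.1, -0.1, -0.4]
width: 0.0943
```

Emit:
{"method": "step_arm", "body": {
  "increments": "0 0 0 0 0 0;0 0 0 0 0 0;0 0 0 0 0 0;0 0 0 0 0 0;0 0 0 0 0 0",
  "claw": 1
}}

```text
time: 23.5
tool_pos: [0.5875, -0.0297, 0.0758]
ee_rot: [3.141, 0.001, 2.891]
wrist_force: [-0.2, 0.8, -0.1]
width: 0.0572
```

Emit:
{"method": "step_arm", "body": {
  "increments": "0 0 0 0 0 0;0 0 0 0 0 0;0 0 0 0 0 0;0 0 0 0 0 0;0 0 0 0 0 0"
}}

```text
time: 24.0
tool_pos: [0.5873, -0.0298, 0.0755]
ee_rot: [3.142, -0.0, 2.891]
wrist_force: [-0.6, -0.7, -0.2]
width: 0.0298
```

Emit:
{"method": "step_arm", "body": {
  "increments": "0 0 -0.4 0 0 0;0 0 -1 0 0 0;0 0 -2 0 0 0;0 0 -3 0 0 0;0 0 -1 0 0 0"
}}

```text
time: 24.5
tool_pos: [0.5889, -0.0299, 0.1531]
ee_rot: [3.141, 0.005, 2.891]
wrist_force: [0.4, -0.0, -3.4]
width: 0.0296
```

```bash
python3 - <<'E'
from h import *
print(get_obs()["width"]);d=np.array([.969,-.247])
D=ray("top",(239,268.5),.028)[:2];print(D);p=np.array([.4211,.3085])-.022*d;print(p);go(p[0],p[1],.145,2.891)
E
```

```text
0.029564328553658755
[0.42059464 0.3083601 ]
[0.399782 0.313934]
t 24.50 shift now-axes cm [26.85 28.62  0.69] target-axes [26.84 28.62  0.81] turn [ 0.001  0.005 -0.   ] F [ 0.44 -0.01 -3.43]
```

Emit:
{"method": "step_arm", "body": {
  "increments": "1.5 1.6 0 0 0 0;3 3.2 0 0 0 0;3 3.2 0 0 0 0;3 3.2 0 0 0 0;3 3.2 0 0 0 0"
}}

```text
time: 25.0
tool_pos: [0.4909, 0.1444, 0.1489]
ee_rot: [-3.141, -0.001, 2.89]
wrist_force: [0.4, 0.8, -4.0]
width: 0.03
```

Emit:
{"method": "step_arm", "body": {
  "increments": "3 3.2 0 0 0 0;3 3.2 0 0 0 0;3 3.2 0 0 0 0;3 3.2 0 0 0 0;1.4 1.4 0 0 0 0"
}}

```text
time: 25.5
tool_pos: [0.3952, 0.3168, 0.149]
ee_rot: [3.141, -0.002, 2.894]
wrist_force: [0.5, -1.0, -4.4]
width: 0.0297
```

Emit:
{"method": "step_arm", "body": {
  "increments": "0 0 3 0 0 0;0 0 4 0 0 0;0 0 3 0 0 0;0 0 1 0 0 0;0 0 0 0 0 0"
}}

```text
time: 26.0
tool_pos: [0.3963, 0.3132, 0.0375]
ee_rot: [-3.138, -0.003, 2.891]
wrist_force: [-0.4, -0.9, -4.6]
width: 0.03
```

```bash
python3 - <<'E'
from h import *
im=avg("scene",4);crop(im,(320,100,440,200),6,"pics/e1.png");print(get_obs()["width"])
go(.3998,.3139,.0175,2.891)
E
```

```text
0.029801585622767194
t 26.20 shift now-axes cm [-0.06 -0.11  2.44] target-axes [-0.06 -0.1   2.44] turn [ 0.003  0.003 -0.   ] F [-0.12  0.83 -3.6 ]
```

View pics/e1.png

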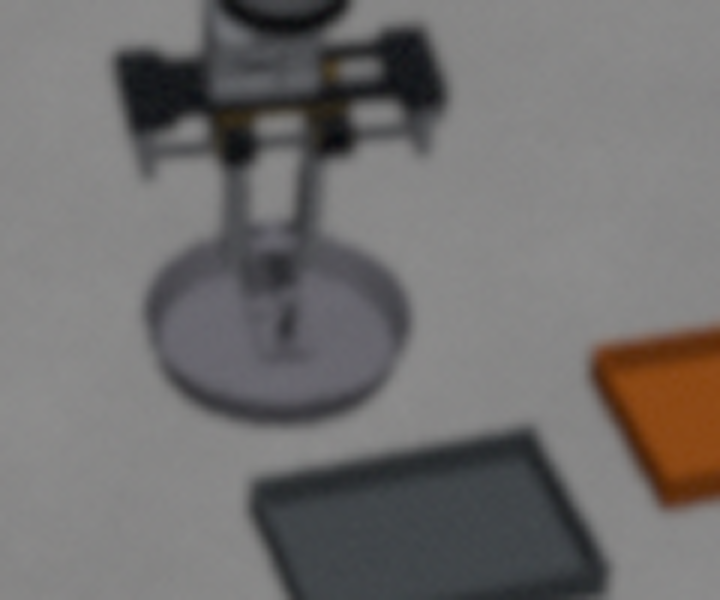

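The clip hangs inside the round dish, clear of the rim (clip at about px (277,320) in the crop). I'll lower it.

Emit:
{"method": "step_arm", "body": {
  "increments": "0 0 1 0 0 0;0 0 0.8 0 0 0;0 0 0.3 0 0 0;0 0 0.2 0 0 0;0 0 0.1 0 0 0"
}}

```text
time: 26.7
tool_pos: [0.3971, 0.3137, 0.0179]
ee_rot: [-3.14, -0.001, 2.891]
wrist_force: [-7.8, -6.0, 15.9]
width: 0.0297
```

Emit:
{"method": "step_arm", "body": {
  "increments": "0 0 0 0 0 0;0 0 0 0 0 0;0 0 0 0 0 0"
}}

```text
time: 27.0
tool_pos: [0.3971, 0.3136, 0.0179]
ee_rot: [-3.14, -0.001, 2.891]
wrist_force: [-6.4, -4.7, 11.1]
width: 0.0298
```

```bash
python3 - <<'E'
from h import *
f=[]
for _ in range(4): snapshot("scene"); f.append(get_obs()["wrist_force"][2])
print(np.mean(f),get_obs()["tool_pos"])
E
```

```text
10.994633845590464 [0.39710279 0.31365425 0.01792422]
```

Emit:
{"method": "step_arm", "body": {
  "increments": "0 0 -0.1 0 0 0;0 0 0 0 0 0"
}}

```text
time: 27.4
tool_pos: [0.3976, 0.314, 0.018]
ee_rot: [-3.141, -0.0, 2.891]
wrist_force: [-4.1, -2.5, 7.5]
width: 0.0295
```

Emit:
{"method": "step_arm", "body": {
  "increments": "0 0 0 0 0 0;0 0 0 0 0 0;0 0 0 0 0 0;0 0 0 0 0 0;0 0 0 0 0 0",
  "claw": -0.1
}}

```text
time: 27.9
tool_pos: [0.3978, 0.3141, 0.0164]
ee_rot: [3.141, 0.0, 2.891]
wrist_force: [-0.2, -0.4, 0.5]
width: 0.0516
```

Emit:
{"method": "step_arm", "body": {
  "increments": "0 0 -1 0 0 0;0 0 -3 0 0 0;0 0 -4 0 0 0;0 0 -4 0 0 0;0 0 0 0 0 0"
}}

```text
time: 28.4
tool_pos: [0.4013, 0.3164, 0.1445]
ee_rot: [3.131, 0.01, 2.891]
wrist_force: [0.1, 0.7, 0.3]
width: 0.0521
```

Emit:
{"method": "step_arm", "body": {
  "increments": "0 4.5 -1 0 0 0;0 4.5 0 0 0 0;0 4.5 0 0 0 0;0 3 0 0 0 0;0 0 0 0 0 0"
}}

```text
time: 28.9
tool_pos: [0.4384, 0.4767, 0.1446]
ee_rot: [-3.141, -0.001, 2.894]
wrist_force: [0.8, -1.4, -0.3]
width: 0.0519
```

```bash
python3 - <<'E'
from h import *
T=avg("top",4);S=avg("scene",4)
a=crop(T,(205,160,500,300),2.6,"a.png");b=crop(S,(150,130,430,280),2.6,"b.png");w=min(a.shape[1],b.shape[1])
cv2.imwrite("pics/f1.png",cv2.convertScaleAbs(np.vstack([cv2.imread("a.png")[:260,:w],cv2.imread("b.png")[:330,:w]]),alpha=1.5))
hub,C,th,p,q=dial(T);i=th[np.argmin(np.where(np.abs(th)<1.6,p,999))];print("pointer",pk(th,p,i-.4,i+.4),get_obs()["tool_pos"],get_obs()["time"])
E
```

```text
pointer (np.float64(-0.08248117077096401), np.float32(31.939627)) [0.43876242 0.47299519 0.1471365 ] 29.3
```

View pics/f1.png

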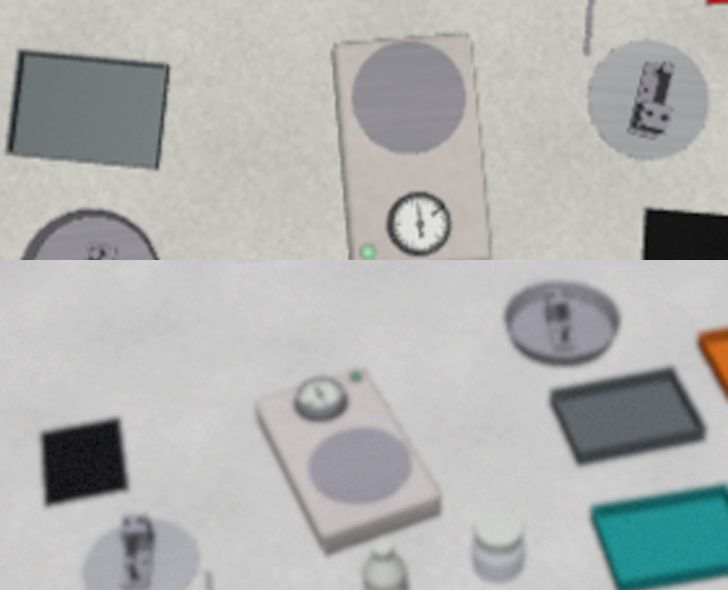

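The clip stands upright in the round dish (scene crop about (558,318)). The other clip is still on the plate, the pan is empty and the pointer is back at its start angle. I'll hand the job in.

```bash
python3 -c "
from bench import *
print(close_job())"
```

```text
the job is handed in; nothing more can be done
None
```

I tested the clip from the mat: its spring is tired, so it now stands in the round dish. The job was handed in at about 29 s of the 72 s allowed, and no verdict was reported.

- **Zeroing:** With the clip on the pan and let go, I turned the bezel about 0.71 rad clockwise. The picture then showed the pointer at 0.925 rad and the zero mark at 0.935 rad.
- **Press test:** I did not read the force on the dial, because the gripper hid it in the view I checked during the press. I used the wrist force instead. It rose at about 0.55 N per mm, then broke at about 3.8 N to about 2.3 N per mm, close to the pan's own stiffness. That puts the leaf on its stop at about 4 N. I held it there for over a second with at most about 8 N on the tip, so the scale carried about 12 N in all.
- **Last checks:** The final pictures show the clip upright in the dish, the other clip on its plate, and the pan empty. The pointer was back at its starting angle (-0.08 rad in my measure, before and after). The gripper was clear of everything. The bottle and jar look undisturbed by eye. The last picture shows only the screwdriver's shaft, so I did not check all of it, and I measured none of the three.

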